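# Fasten the open draw latch of the therapy case

### The arm

A 6-joint arm with a two-finger parallel gripper is mounted at the origin on the work surface. World frame = base frame: x ahead of the robot, y to its left, z up, the work surface at z = 0. Lengths are in mm, angles in rad, forces in N, time in s.
With the tool pointing down it reaches from about 300 to 750 mm from the base axis. Payload 8.5 kg.
Tool frame: the origin (TCP) lies at the very end of the fingers, on their centre line; the grasp point (between the pads) lies 19 mm behind it; z points along the fingers, y is the direction in which the jaws open and shut (so a half turn about z gives the same grasp; the last joint's range is limited). The gripper opens to 88 mm and grips with 3 to 60 N. Pads are 18 mm wide; open, the fingers measure 123 mm over their backs; the gripper's body (75 mm by 187 mm) begins 45 mm behind the grasp point.
Start: joints at [1.064, 0.381, 1.297, -0, 1.464, -0.215], TCP at [158.213, 526.734, 212.448] pointing down, gripper open.
Joint ranges: [-3.11, 3.11], [-0.89, 2.33], [0.22, 2.48], [-1.42, 4.56], [0.17, 2.85], [-2.88, 2.88]. Speed limits (rad/s): [2.39, 2.39, 3.14, 3.14, 3.14, 3.14].

### API

Orientations are given as a unit quaternion [w, x, y, z].
In Python, from workcell import telemetry, viewer, ticket gives the robot as it stands.
- The arm moves only by the tool carry_out, never from a script. Its argument "motion" is a list of rows, each an object with "fingers": the opening, from 0 (shut) to 1 (fully open); "travel": the shift along the tool's x, y, z each as a share of 4 cm, from -1 to 1, a list of three; "yaw": the turn about the tool's z as a share of 8 degrees, from -1 to 1. A call has 1 to 20 rows; each row shifts and turns the commanded pose from where the row before left it, along the tool's axes as they then stand; what a row does not reach is not made up. A row lasts 1/10 s, in which the tool goes at most 50 mm and 8.59 degrees, less where a joint would pass 70% of its speed; a pose out of reach is approached as far as the arm can. A call with a number of a shift or a turn outside -1 to 1 is refused whole. A call with a gripper value outside its range is refused whole. The fingers move at their own pace and stop on an object; "newtons" is the grip in N (left out, the last holds). Time passes only in rows, so rows that do not move let the fingers close. It gives the time, the measured TCP pose, the force and the opening at its end, in the units of the state.
- telemetry.get_state(): the state, without advancing time (a new reading comes with each control period).
- viewer.snapshot(name): name is "side" or "top"; returns the picture (400x640x3 uint8, red, green, blue); there is no depth.
- viewer.get_calibration(name): a dict with "fov_y" (degrees; the focal length in pixels is half the picture's height over the tangent of half this angle, whatever the lens; pixels are square), "cx", "cy" (the principal point, pixels), "extrinsics" (4x4, takes a point from world to camera coordinates). Camera axes: x right, y down, z forward; pixel columns grow to the right and rows downward; lengths in mm; the calibration is good to about 2 mm. A picture is of the moment at which its call begins. get_calibration takes no time and is no camera call.
- ticket.close_job(): hands the job in, once; it reports no verdict.
Trained networks look in the newest picture that a camera, given by its name, has taken for a name from the list of things; names that differ only in an ending like _2 or _b are one class to them, and where a whole thing is asked for, a point or a joint stands for the part that bears it (a point fixed in the world has none). Each returns a list of dicts, best first, with "confidence" (0 to 1); they miss things now and then, are a little off and sometimes report something else, mostly with a low value. They report only what shows in the picture. A call takes as long as a camera call.
- viewer.spot_in(camera, name): "position" ([column, row] in pixels, amid what is visible of it).
- viewer.outline_of(camera, name): "mask" (400x640 bool, what is visible of it) and "position" ([column, row] in pixels, amid what is visible of it).
The state is a dict: "t": time; "qpos": joint angles; "dq": joint speeds; "tau": joint torques, N m; "tcp_pos": TCP position; "tool_rot": TCP orientation; "ft_force": force on the tool from outside, world axes, zero at the start; "wrist_torque": the same for the moment, N m; "width": finger opening in mm.
Only numpy, scipy, OpenCV 4.12 (cv2) and the standard library are available. Lean on these libraries where they do the work, as an engineer would, in place of code of your own. Each camera call takes 0.05 s, during which the arm holds its last target. There are 200 camera calls.

### The job

The aluminium case standing on the table is about to be put away, but one of its two draw latches is still undone. Swing that latch's wire loop forward over its keeper hook, then push the lever down past its dead point until it snaps flat, so that the hooked loop pulls the lid tight; then let go.

Things in the scene. Friction and masses are not known exactly. Their poses are not given: they have to be found in the camera images.
- latch: Undone steel draw latch on the top face (z 190 mm) of the firm standing aluminium case, 115 mm beside its handle (25 mm high). The twin on the handle's other side is already shut. Origin: on that face under the lever's pivot. x: across the case, pivot to keeper, roughly away from the robot; y: along the pivot; z up. Pivot at z 16 mm. Free space above; case 150 x 360 mm.
- latch_lever (a joint): Lever angle a, rad: 0 = flat along latch -x, 1.57 = upright, starts 1.85-2.15 leaning to the keeper (stop 2.2). Plate 28 wide, 4 thick, 58 mm long: tip at latch x -58 cos a, z 16 + 58 sin a mm. Stays where left (friction about 1 N). Loop hooked: push it back to -x and down; spring below 1.2 rad (up to about 6 N), dead point near 0.45, then snaps to 0. Loop unhooked: no pull.
- loop_bar (a point): Crossbar middle of the U-shaped wire loop (6 mm wire, 50 mm wide, bar along latch y), hung freely on a pin in the lever, 20 mm from the pivot; pin to bar 70 mm. Starts thrown back 15-35 degrees past upright to -x on a stop, bar about 90-105 mm over the face. Pushed past upright to +x (under 1 N) it falls behind the keeper (latch x 61-73, z 5 mm) if the lever still leans above 1.8 rad.
- latch_keeper (a joint): Travel of the keeper on its seal spring (12 N/mm), m: 0 = slack, about 0.0025 when pulled by the fastened loop. The keeper is a steel hook at latch x 44-55 mm, 26 mm wide, 13 mm high, mouth to +x under a 4 mm lip; behind it a flat plate (z 2 mm) to x 82 mm takes the loop's bar, which slides under the lip as the lever closes.

How it is judged (in metres and radians):
On the way:
1. the loop's bar lies down behind the keeper (z of loop_bar in the frame of latch below 0.014 m and x of loop_bar in the frame of latch above 0.045 m), for 0.2 s.
At the end, for the whole second after the job is handed in: The lever of the undone latch lies flat (within 0.17 rad, 10 degrees), its loop's bar is down behind the keeper (less than 14 mm above the case's face) and pulls the keeper by more than 1.2 mm (value of joint latch_lever below 0.17 rad and value of joint latch_keeper above 0.0012 m and z of loop_bar in the frame of latch below 0.014 m); the robot touches nothing.
It also fails if it takes over 38 s, if anything falls off the work surface, if the arm or the gripper's body presses on something with over 40 N, if the wrist force passes 120 N, or if a joint passes its speed limit or range.

## Working session

There is one attempt and no reset: what is moved stays moved. The work goes in short steps, Python scripts to look and compute and a tool call to move; the robot and the scene stay as the last step left them, time stands still between calls to the robot, and variables do not carry over. Pictures are saved under pics/ and viewed, about 8 in all and at most 12, crops included, and the job is handed in when it is done.

Besides the shell and the picture viewer there is one more tool, called by a JSON object that holds its "name" and its "arguments". carry_out: Moves the arm, as the interface text tells. Its arguments: {"type":"object","properties":{"motion":{"type":"array"},"newtons":{"type":"number"}},"required":["motion"]}

```bash
mkdir -p pics; cat > h.py <<'E'
import numpy as np,cv2
from workcell import telemetry,viewer,ticket
def P(c):
    k=viewer.get_calibration(c);f=200/np.tan(np.radians(k['fov_y']/2));E=np.array(k['extrinsics'])
    return np.array([[f,0,k['cx']],[0,f,k['cy']],[0,0,1]])@E[:3]
def tri(ps,pt):
    X=cv2.triangulatePoints(P('side'),P('top'),np.array(ps,float).reshape(2,1),np.array(pt,float).reshape(2,1));return (X[:3]/X[3]).ravel()
def onz(c,p,z):
    M=P(c);A=np.c_[M[:,0],M[:,1],M[:,2]*z+M[:,3]];v=np.linalg.solve(A,[p[0],p[1],1]);return v[:2]/v[2]
def pix(c,X):
    v=P(c)@np.r_[X,1];return v[:2]/v[2]
E
python3 - <<'E'
from h import *
for c in('side','top'):
    im=viewer.snapshot(c);cv2.imwrite(f'pics/{c}0.png',im[...,::-1])
    for n in('latch','latch_lever','loop_bar','latch_keeper'):
        print(c,n,[(np.round(d['position'],1).tolist(),round(d['confidence'],2)) for d in viewer.spot_in(c,n)])
    k=viewer.get_calibration(c);E=np.array(k['extrinsics']);print(k['fov_y'],-E[:3,:3].T@E[:3,3])
s=telemetry.get_state();print(s)
E
```

```text
side latch [([302.1, 134.2], 0.7)]
side latch_lever [([299.6, 112.6], 0.96)]
side loop_bar [([282.8, 117.3], 0.72)]
side latch_keeper [([327.6, 147.3], 0.48)]
45.15737350897979 [ 508.45071954 -400.86404588  735.63425198]
top latch [([229.6, 216.5], 0.97)]
top latch_lever [([220.3, 214.0], 0.56)]
top loop_bar [([230.4, 226.7], 0.84)]
top latch_keeper [([236.6, 193.9], 0.44), ([223.9, 213.2], 0.29)]
57.53714825101186 [443.85896894  60.54625109 884.84166793]
{'t': 0.5, 'qpos': array([ 1.06366535e+00,  3.80632667e-01,  1.29746334e+00,  8.80326957e-07,
        1.46361748e+00, -2.15311920e-01]), 'dq': array([ 3.63951204e-04, -1.20617359e-03, -1.87203239e-03, -1.92987515e-05,
       -9.48211210e-05,  5.12111803e-04]), 'tau': array([-3.03697590e-03, -4.37514961e+01, -2.24605143e+01,  7.12310057e-02,
        3.17752257e-02, -6.95085009e-05]), 'tcp_pos': array([158.21768138, 526.7037065 , 212.40945792]), 'tool_rot': array([-2.17613315e-05,  1.45392401e-01,  9.89374068e-01, -5.63621459e-05]), 'ft_force': array([-0.08997205,  0.32677927, -0.17619971]), 'wrist_torque': array([-0.00277659, -0.01004319, -0.06195379]), 'width': 87.86077939004846}
```

View pics/side0.png

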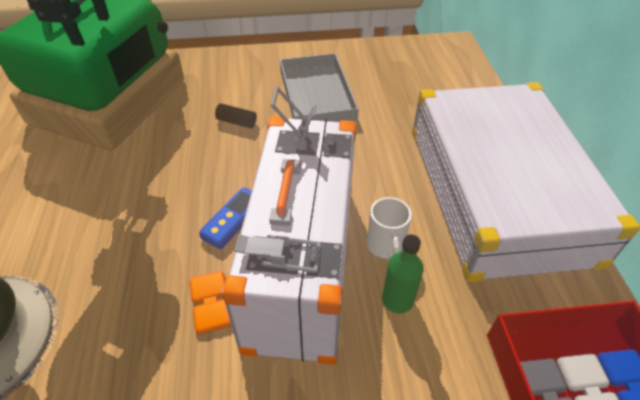

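View pics/top0.png

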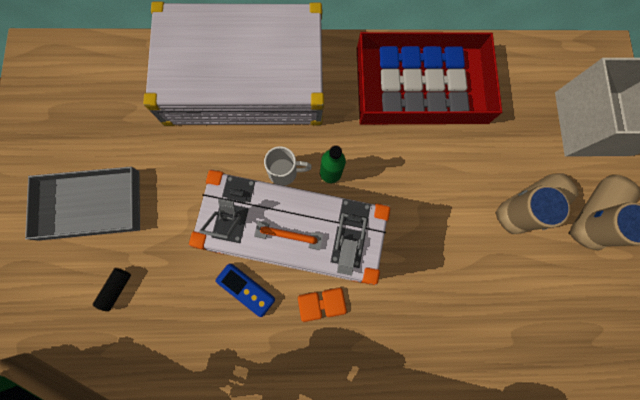

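The side view shows the case standing, with its shut latch near (285,252) and the undone latch near (302,134). In the top view the undone latch is at (232,210). Next I'll enlarge both views.

```bash
python3 - <<'E'
from h import *
a=cv2.imread('pics/side0.png')[75:175,250:375];b=cv2.imread('pics/top0.png')[165:265,180:305]
r=lambda x:cv2.resize(x,None,fx=6,fy=6,interpolation=cv2.INTER_CUBIC)
cv2.imwrite('pics/z1.png',np.vstack([r(a)[:,:],r(b)])[:, :][::1] if 0 else cv2.resize(np.hstack([a,b]),(800,320),interpolation=cv2.INTER_CUBIC))
for p in[(210,178),(383,212),(371,278),(197,241)]:print(onz('top',p,190))
E
```

```text
[628.9909555  247.91791334]
[558.15466679 -88.49275181]
[433.02314421 -59.60394331]
[506.38804619 267.2496817 ]
```

View pics/z1.png

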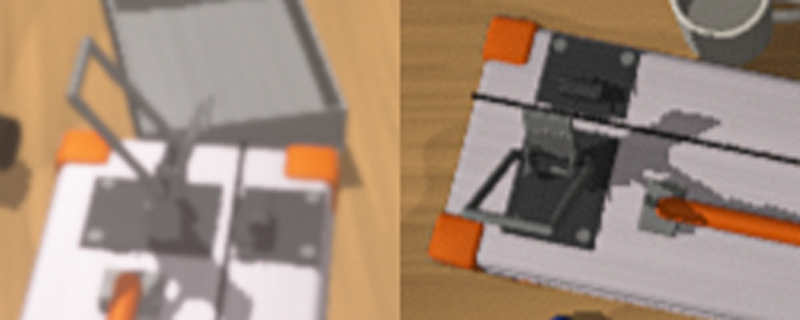

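```bash
cat >> h.py <<'E'
TH=-0.213;EX=np.array([np.cos(TH),np.sin(TH)]);EY=np.array([-EX[1],EX[0]])
E
python3 - <<'E'
from h import *
b=tri((275.8,96.7),(214,234));print('bar',b)
b1=tri((278,88),(201,231.6));b2=tri((273.4,105),(227,236));print(b1,b2)
keep=onz('top',(236,191.6),203);print('keeper top',keep)
# baseplate corners top (crop/3.2+off)
q=[onz('top',(180+(x-400)/3.2,165+y/3.2),192) for x,y in[(548,37),(637,52),(597,248),(503,236)]]
print(np.array(q))
for n,v in(('bar',b[:2]),('keep',keep),('tip',onz('top',(226.5,200.6),258)),*[(f'c{i}',v) for i,v in enumerate(q)]):print(n,v@EX,v@EY)
d=onz('top',(219,199.4),258)-onz('top',(234,202),258);print(np.linalg.norm(d))
s=telemetry.get_state()['tcp_pos'];print('tcp',s[:2]@EX,s[:2]@EY)
E
```

```text
bar [510.89443357 213.48675514 279.58600297]
[515.37357056 234.87448112 280.09857592] [506.53714293 191.66799873 280.83525969]
keeper top [598.36450335 194.11669403]
[[631.10840444 216.01955051]
 [621.2416731  161.79623893]
 [502.33146263 183.13872367]
 [510.08944758 238.4440402 ]]
bar 454.2191828220471 316.6617293515027
keep 543.8072245829611 316.2199744830319
tip 514.9407913412127 315.35200768153777
c0 571.1810390361542 344.5496843816106
c1 572.9997158473891 289.4659996821254
c2 452.26508824452 285.18937640696043
c3 448.15659198722153 340.8848396464034
26.583671455356697
tcp 43.300638302568146 548.2469187007517
```

The loop bar is at about u=454 and v=316 in latch-aligned axes, with z=280. The latch origin is near u=490. I'll move to just behind the bar.

{"name": "carry_out", "arguments": {"motion": [{"fingers": 0,"travel": [0,0,-0.7],"yaw": -0.565},{"fingers": 0,"travel": [0,0,-0.7],"yaw": 0},{"fingers": 0,"travel": [-0.78,-0.483,0],"yaw": 0},{"fingers": 0,"travel": [-0.78,-0.483,0],"yaw": 0},{"fingers": 0,"travel": [-0.78,-0.483,0],"yaw": 0},{"fingers": 0,"travel": [-0.78,-0.483,0],"yaw": 0},{"fingers": 0,"travel": [-0.78,-0.483,0],"yaw": 0},{"fingers": 0,"travel": [-0.78,-0.483,0],"yaw": 0},{"fingers": 0,"travel": [-0.78,-0.483,0],"yaw": 0},{"fingers": 0,"travel": [-0.78,-0.483,0],"yaw": 0},{"fingers": 0,"travel": [-0.78,-0.483,0],"yaw": 0},{"fingers": 0,"travel": [-0.78,-0.483,0],"yaw": 0},{"fingers": 0,"travel": [-0.78,-0.483,0],"yaw": 0},{"fingers": 0,"travel": [-0.78,-0.483,0],"yaw": 0},{"fingers": 0,"travel": [0,0,0],"yaw": 0}]}}

```text
t: 2.0
tcp_pos: [477.6, 218.4, 267.9]
tool_rot: [-0.0, 0.108, 0.994, -0.0]
ft_force: [-1.0, 0.6, 0.3]
width: 0.4
```

```bash
python3 - <<'E'
from h import *
s=telemetry.get_state();p=s['tcp_pos'];print(s['t'],p,p[:2]@EX,p[:2]@EY,s['tool_rot'],s['ft_force'],s['width'])
a=viewer.snapshot('side')[50:175,230:385,::-1];b=viewer.snapshot('top')[140:265,160:315,::-1]
cv2.imwrite('pics/z2.png',cv2.resize(np.hstack([a,b]),(800,322),interpolation=cv2.INTER_CUBIC))
E
```

```text
2.0 [477.5692859  218.40836017 267.85374232] 420.6067525664516 314.4274070777783 [-2.16800711e-05  1.08310536e-01  9.94117038e-01 -3.77972103e-04] [-0.99687466  0.55257795  0.26126746] 0.3587035914064962
```

View pics/z2.png

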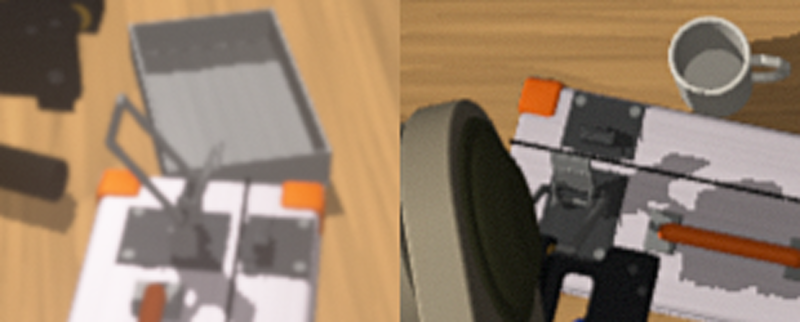

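{"name": "carry_out", "arguments": {"motion": [{"fingers": 0,"travel": [-0.3,0.04,-0.1],"yaw": 0},{"fingers": 0,"travel": [-0.3,0,0],"yaw": 0},{"fingers": 0,"travel": [-0.3,0,0],"yaw": 0},{"fingers": 0,"travel": [-0.3,0,0],"yaw": 0},{"fingers": 0,"travel": [-0.3,0,0],"yaw": 0},{"fingers": 0,"travel": [-0.3,0,0],"yaw": 0},{"fingers": 0,"travel": [-0.25,0,0],"yaw": 0},{"fingers": 0,"travel": [0,0,0],"yaw": 0},{"fingers": 0,"travel": [0,0,0],"yaw": 0},{"fingers": 0,"travel": [0,0,0],"yaw": 0}]}}

```text
t: 3.1
tcp_pos: [555.3, 205.4, 272.6]
tool_rot: [-0.0, 0.106, 0.994, 0.0]
ft_force: [0.8, -0.7, 0.1]
width: 0.6
```

```bash
python3 - <<'E'
from h import *
s=telemetry.get_state();p=s['tcp_pos'];print(s['t'],p,p[:2]@EX,p[:2]@EY,s['ft_force'])
a=viewer.snapshot('side')[50:175,230:385,::-1];b=viewer.snapshot('top')[140:265,160:315,::-1]
cv2.imwrite('pics/z3.png',cv2.resize(np.hstack([a,b]),(800,322),interpolation=cv2.INTER_CUBIC))
E
```

```text
3.1 [555.31777257 205.38836632 272.57685882] 499.3505478863171 318.1371400531452 [ 0.82555624 -0.74676271  0.07225947]
```

View pics/z3.png

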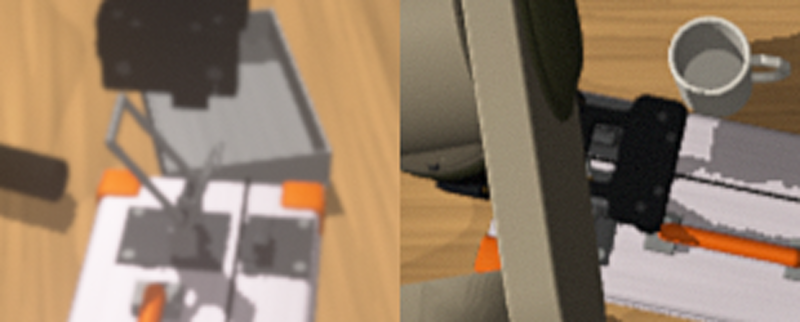

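```bash
python3 - <<'E'
from h import *
print(pix('side',telemetry.get_state()['tcp_pos']))
for z in (265,280,295):
  for v in(291,341):
    X=np.r_[454*EX+v*EY,z];print(z,v,pix('side',X),pix('top',X))
for v in(302,330):
    X=np.r_[515*EX+v*EY,259];print('tip',v,pix('side',X))
for q in [(120,98),(108,143),(215,150),(195,205)]: print((230+q[0]/2.58,50+q[1]/2.58))
E
```

```text
[304.39425817 101.67420051]
265 291 [273.11592538 114.70240002] [230.85804053 237.25151587]
265 341 [278.19086659  95.03373616] [201.99908237 231.36448874]
280 291 [272.43620018 106.87745876] [228.99860678 236.37473196]
280 341 [277.61538172  87.25654851] [199.43610184 230.34468653]
295 291 [271.73518208  98.80739542] [227.04589667 235.45396521]
295 341 [277.02265965  79.24641483] [196.74468489 229.27377986]
tip 302 [313.30906947 115.83642057]
tip 330 [315.21016639 104.6944138 ]
(276.51162790697674, 87.98449612403101)
(271.86046511627904, 105.42635658914728)
(313.3333333333333, 108.13953488372093)
(305.5813953488372, 129.45736434108528)
```

```bash
python3 - <<'E'
from h import *
im=viewer.snapshot('side')[:,:,::-1]
cv2.imwrite('pics/z4.png',cv2.resize(im[50:150,250:350],(600,600),interpolation=cv2.INTER_NEAREST))
E
```

```text
(no output)
```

View pics/z4.png

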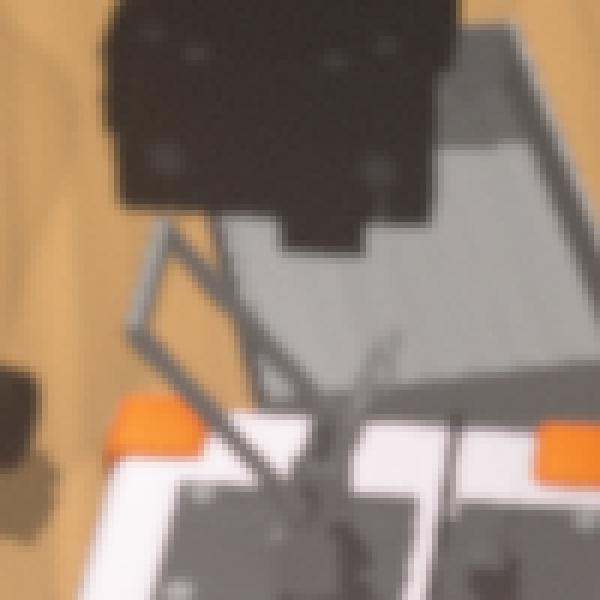

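The finger passed over the bar without touching it. In the side view the fingertip is at about (304,92), but its projection should be at (304,102). I'll overlay the expected gripper box on both views.

```bash
python3 - <<'E'
from h import *
s=telemetry.get_state();p=s['tcp_pos'];u,v=p[:2]@EX,p[:2]@EY
out=[]
for c,(r,l) in(('side',(30,230)),('top',(140,180))):
    im=cv2.resize(viewer.snapshot(c)[r:r+130,l:l+130,::-1],(520,520),interpolation=cv2.INTER_CUBIC)[:,:400] if 0 else cv2.resize(viewer.snapshot(c)[r:r+130,l:l+130,::-1],(400,400),interpolation=cv2.INTER_CUBIC)
    def box(du,dv,z0,z1,col):
        q=[pix(c,np.r_[(u+a*du)*EX+(v+b*dv)*EY,p[2]+z]) for z in(z0,z1) for a,b in((-1,-1),(1,-1),(1,1),(-1,1))]
        print(c,np.round(q[:2]).tolist())
        q=[(int((x-l)*400/130),int((y-r)*400/130)) for x,y in q]
        for i in range(4):
            for A,B in((q[i],q[(i+1)%4]),(q[i],q[i+4]),(q[i+4],q[4+(i+1)%4])):cv2.line(im,A,B,col,1)
    box(9,17.5,0,64,(0,0,255));box(37.5,93.5,64,120,(255,0,0));out.append(im)
cv2.imwrite('pics/z5.png',np.hstack(out))
E
```

```text
side [[297.0, 108.0], [309.0, 109.0]]
side [[267.0, 104.0], [323.0, 108.0]]
top [[230.0, 215.0], [232.0, 204.0]]
top [[266.0, 236.0], [276.0, 189.0]]
```

View pics/z5.png

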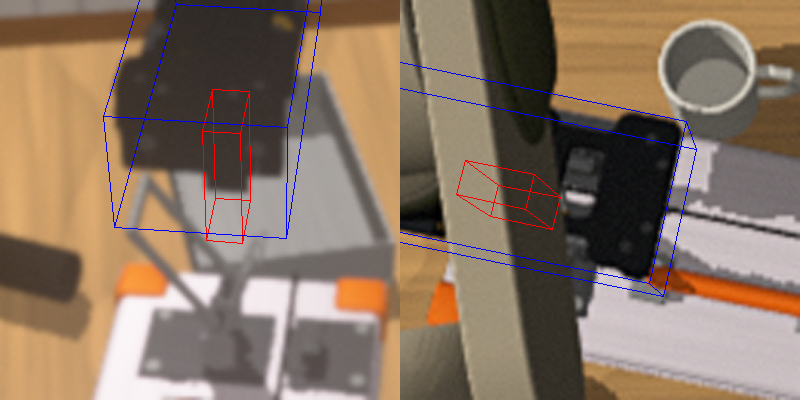

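Both views agree that the fingertips are really about 30 mm higher than the TCP reading says: 16 px in the side view, with a matching scale shift in the top view. That explains the miss. I'll back off, go 30 mm lower and push again.

{"name": "carry_out", "arguments": {"motion": [{"fingers": 0,"travel": [0.7,0,0],"yaw": 0},{"fingers": 0,"travel": [0.7,0,0],"yaw": 0},{"fingers": 0,"travel": [0.6,0,0],"yaw": 0},{"fingers": 0,"travel": [0,0,0.4],"yaw": 0},{"fingers": 0,"travel": [0,0,0.35],"yaw": 0},{"fingers": 0,"travel": [0,0,0],"yaw": 0},{"fingers": 0,"travel": [-0.25,0,0],"yaw": 0},{"fingers": 0,"travel": [-0.25,0,0],"yaw": 0},{"fingers": 0,"travel": [-0.25,0,0],"yaw": 0},{"fingers": 0,"travel": [-0.25,0,0],"yaw": 0}]}}

```text
t: 4.35
tcp_pos: [517.8, 213.4, 242.7]
tool_rot: [0.0, 0.106, 0.994, 0.0]
ft_force: [-0.5, -0.6, 0.1]
width: 0.5
```

```bash
python3 - <<'E'
from h import *
s=telemetry.get_state();p=s['tcp_pos'];print(s['t'],p,p[:2]@EX,p[:2]@EY,s['ft_force'])
im=viewer.snapshot('side')[:,:,::-1]
print(pix('side',p))
cv2.imwrite('pics/z6.png',cv2.resize(im[50:170,240:360],(600,600),interpolation=cv2.INTER_CUBIC))
E
```

```text
4.35 [517.84239076 213.37782725 242.68036782] 461.0331506634259 318.0240129615547 [-0.50393804 -0.57661413  0.07136178]
[281.12452327 115.3344888 ]
```

View pics/z6.png

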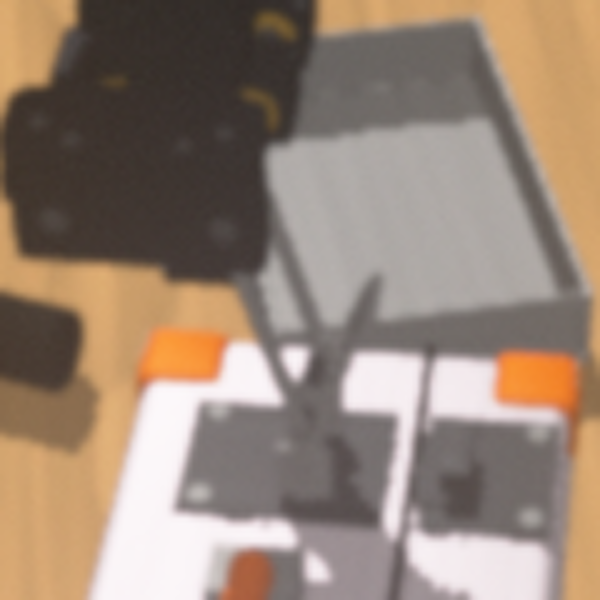

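The loop is now being pushed up by the finger. Continue past upright.

{"name": "carry_out", "arguments": {"motion": [{"fingers": 0,"travel": [-0.25,0,0],"yaw": 0},{"fingers": 0,"travel": [-0.25,0,0],"yaw": 0},{"fingers": 0,"travel": [-0.25,0,0],"yaw": 0},{"fingers": 0,"travel": [-0.25,0,0],"yaw": 0},{"fingers": 0,"travel": [0,0,0],"yaw": 0},{"fingers": 0,"travel": [0,0,0],"yaw": 0},{"fingers": 0,"travel": [0,0,-0.4],"yaw": 0},{"fingers": 0,"travel": [0,0,-0.4],"yaw": 0}]}}

```text
t: 5.2
tcp_pos: [555.1, 205.4, 274.8]
tool_rot: [-0.0, 0.106, 0.994, -0.0]
ft_force: [-0.9, -0.1, 0.9]
width: 0.8
```

```bash
python3 - <<'E'
from h import *
s=telemetry.get_state();p=s['tcp_pos'];print(s['t'],p,p[:2]@EX,p[:2]@EY,s['ft_force'])
im=viewer.snapshot('side')[:,:,::-1]
cv2.imwrite('pics/z7.png',cv2.resize(im[50:170,240:360],(600,600),interpolation=cv2.INTER_CUBIC))
E
```

```text
5.2 [555.11072446 205.40568883 274.7802576 ] 499.14451697247824 318.11030256188127 [-0.87874806 -0.11091412  0.9346201 ]
```

View pics/z7.png

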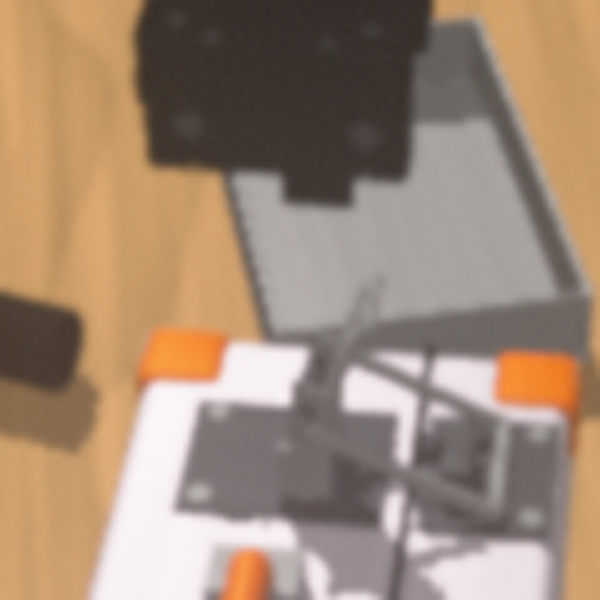

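The loop fell behind the keeper, with its bar at about crop (497,470). Next I'll move past the lever, come down on its +x side and push it back to roughly a=1.2.

{"name": "carry_out", "arguments": {"motion": [{"fingers": 0,"travel": [-0.6,-0.05,0],"yaw": 0},{"fingers": 0,"travel": [-0.57,0,0],"yaw": 0},{"fingers": 0,"travel": [0,0,0.75],"yaw": 0},{"fingers": 0,"travel": [0,0,0.72],"yaw": 0},{"fingers": 0,"travel": [0,0,0],"yaw": 0},{"fingers": 0,"travel": [0.33,0,0],"yaw": 0},{"fingers": 0,"travel": [0.33,0,0],"yaw": 0},{"fingers": 0,"travel": [0.23,0,-0.06],"yaw": 0},{"fingers": 0,"travel": [0.23,0,-0.06],"yaw": 0},{"fingers": 0,"travel": [0.2,0,0.03],"yaw": 0},{"fingers": 0,"travel": [0.2,0,0.03],"yaw": 0},{"fingers": 0,"travel": [0,0,0],"yaw": 0}]}}

```text
t: 6.45
tcp_pos: [541.2, 206.4, 218.3]
tool_rot: [0.001, 0.106, 0.994, 0.0]
ft_force: [3.1, -1.0, 1.3]
width: 0.7
```

```bash
python3 - <<'E'
from h import *
s=telemetry.get_state();p=s['tcp_pos'];print(s['t'],p,p[:2]@EX,p[:2]@EY,s['ft_force'])
im=viewer.snapshot('side')[:,:,::-1]
cv2.imwrite('pics/z8.png',cv2.resize(im[50:170,240:360],(600,600),interpolation=cv2.INTER_CUBIC))
E
```

```text
6.45 [541.22762033 206.41776799 218.34603878] 485.3612087395234 316.1647181516744 [ 3.08372456 -1.04811169  1.30598572]
```

View pics/z8.png

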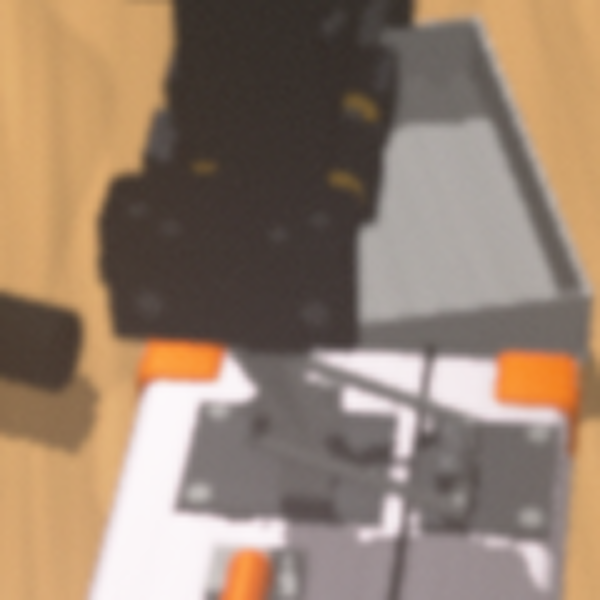

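The lever now leans toward -x with a force of about 3 N, and the bar has slid under the keeper. I'll continue down the arc.

{"name": "carry_out", "arguments": {"motion": [{"fingers": 0,"travel": [0.15,0,0.08],"yaw": 0},{"fingers": 0,"travel": [0.15,0,0.08],"yaw": 0},{"fingers": 0,"travel": [0.12,0,0.12],"yaw": 0},{"fingers": 0,"travel": [0.12,0,0.12],"yaw": 0},{"fingers": 0,"travel": [0.08,0,0.15],"yaw": 0},{"fingers": 0,"travel": [0.08,0,0.15],"yaw": 0},{"fingers": 0,"travel": [0.03,0,0.12],"yaw": 0},{"fingers": 0,"travel": [0.03,0,0.1],"yaw": 0},{"fingers": 0,"travel": [0,0,0],"yaw": 0}]}}

```text
t: 7.4
tcp_pos: [512.4, 212.6, 183.7]
tool_rot: [0.002, 0.106, 0.994, 0.0]
ft_force: [-3.7, -1.9, 18.9]
width: 0.3
```

```bash
python3 - <<'E'
from h import *
s=telemetry.get_state();p=s['tcp_pos'];print(s['t'],p,p[:2]@EX,p[:2]@EY,s['ft_force'])
im=viewer.snapshot('side')[:,:,::-1]
cv2.imwrite('pics/z9.png',cv2.resize(im[50:170,240:360],(600,600),interpolation=cv2.INTER_CUBIC))
E
```

```text
7.4 [512.36768762 212.61874127 183.6726277 ] 455.84263510139857 316.1247672713539 [-3.71829465 -1.89616183 18.88854507]
```

View pics/z9.png

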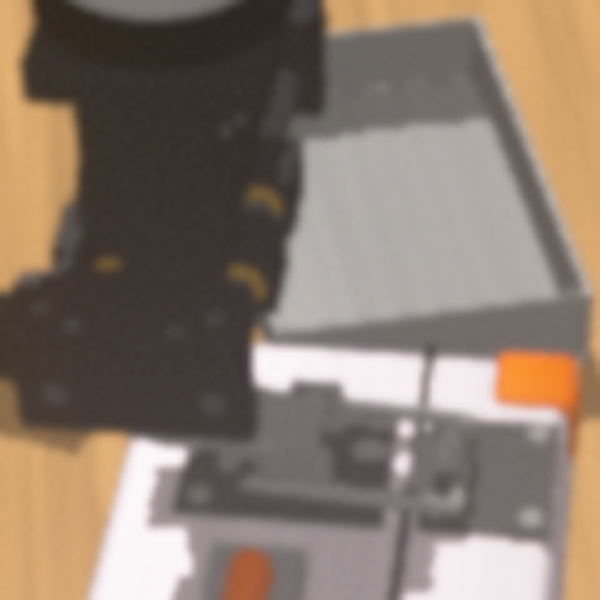

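The lever is down and firmly seated, with 19 N pushing back. I'll retreat straight up, then back off.

{"name": "carry_out", "arguments": {"motion": [{"fingers": 0,"travel": [0,0,-0.2],"yaw": 0},{"fingers": 0,"travel": [0,0,-0.5],"yaw": 0},{"fingers": 0,"travel": [0,0,-0.9],"yaw": 0},{"fingers": 0,"travel": [0.2,0,-0.9],"yaw": 0},{"fingers": 0,"travel": [0.9,0.2,0],"yaw": 0},{"fingers": 0,"travel": [0.9,0.2,0],"yaw": 0},{"fingers": 0,"travel": [0.9,0.2,0],"yaw": 0},{"fingers": 0,"travel": [0,0,0],"yaw": 0},{"fingers": 0,"travel": [0,0,0],"yaw": 0}]}}

```text
t: 8.35
tcp_pos: [403.5, 260.8, 281.4]
tool_rot: [0.0, 0.106, 0.994, 0.0]
ft_force: [-0.1, 0.3, 0.8]
width: 0.6
```

```bash
python3 - <<'E'
from h import *
s=telemetry.get_state();print(s['t'],s['tcp_pos'],s['ft_force'])
a=viewer.snapshot('side')[70:170,250:375,::-1];b=viewer.snapshot('top')[165:265,180:305,::-1]
cv2.imwrite('pics/z10.png',cv2.resize(np.hstack([a,b]),(800,320),interpolation=cv2.INTER_CUBIC))
E
```

```text
8.35 [403.50660305 260.81069969 281.39221623] [-0.12025706  0.2855525   0.84830798]
```

View pics/z10.png

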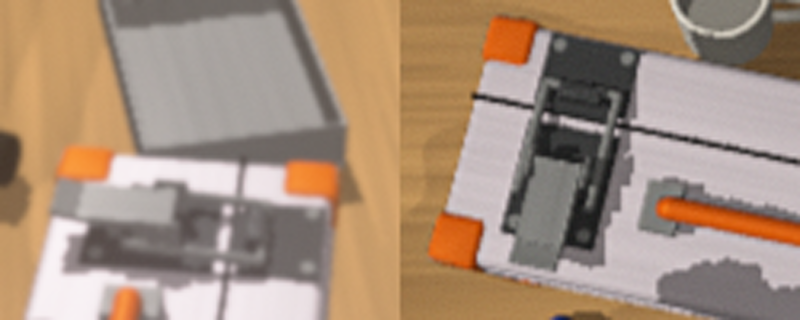

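```bash
python3 - <<'E'
from h import *
for a,b in(((275.6,127.8),(215,246.9)),((274.4,139.4),(229.4,249.4))):
    X=tri(a,b);print(X,X[:2]@EX,X[:2]@EY)
print(onz('top',(222.2,248.1),210)@EX)
E
```

```text
[502.50503568 231.32035156 201.69517607] 442.2494774581529 332.3188463135711
[498.51371943 205.27463684 198.92137064] 443.85424350388934 306.0179986723621
434.50042446918513
```

```bash
python3 -c "
from workcell import ticket;print(ticket.close_job())"
```

```text
the job is handed in; nothing more can be done
None
```

The latch is shut and the job is handed in, at about 8.5 s of the 38 s allowed. I swung the loop over its keeper with closed fingers, pushed the lever down until it snapped flat, and then backed off clear of everything.

**Last checks:**
- **Lever:** its tip works out at z of about 199–202 mm, against roughly 208 mm for flat and 231 mm if it had not snapped. While pressed down it pushed back with about 19 N, and it stayed flat once released.
- **Loop bar:** it shows hooked in the keeper in both views.
- **Robot:** the wrist force had dropped to under 1 N, so nothing was touching.
- **Keeper pull:** I did not measure its travel directly. I inferred it from the snapped lever and the hooked loop.

**Disagreements:**
- **Fingertip height:** both cameras showed the fingertips about 30 mm higher than the reported TCP. The first push therefore passed over the loop without touching it, and lowering by 30 mm fixed that.
- **Lever tip position:** the two-camera estimate was about 8 mm off, along the case, from the top view alone. Both still mean a flat lever.

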